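Press the battery pack home and close its cover

TASK

The battery pack under the hand press still stands proud of its compartment and a spanner has been left lying across the cover's slide: lay the spanner flat in the black tray, pull the press lever all the way down so that the pack is pressed fully home, and ease the lever slowly back up to its rest under control, never letting it fly back. Then slide the battery cover fully shut over the pack. Leave the can, the carton and the parts bin where they stand.

Things in the scene. Friction and masses are not known exactly. Their poses are not given: they have to be found in the camera images.
- jig: grey bench press, fixed, with a long grey plastic housing clamped on its base. Origin on the bench straight below the ram; x points from the handle's side to the column, y along the housing towards the open cover, z up. Housing: 80 mm wide (x), y -70 to +320 mm, flat top 52 mm above the bench; the battery compartment (56 x 84 mm) opens in it, centred on the origin.
- press_head (a point): middle of the front lower edge of the press head, at jig (-25, 0, 125 mm). Head: jig x -25 to +100, y -22 to +22, z 125 to 210 mm, overhanging the compartment; column below it x 55 to 100, same y. The ram (36 mm square foot, 79.5 mm above the bench at rest) hangs from it over the pack.
- lever (a joint): angle of the press lever, rad: 0 at rest (up, held against its stop by a spring), 1.0 fully down at its lower stop. It drives the ram down 30 mm per rad, which meets the pack at about 0.5 rad and presses it home by 0.97 rad. The spring takes about 3 N at the handle at rest, 13 N at the bottom; a handle let go flies back.
- lever_grip (a point): on the centre line of the lever's round black handle bar (22 mm thick, along jig y, from the arm at jig y -30 to the free end at -125). At rest at jig (-114, -80, 285 mm); it moves on an arc of radius 200 mm about lever_hinge, down and a little outwards (-x), to jig (-135, -80, 94 mm) at 1.0 rad. The bar is fixed to the arm (14 mm thick) and turns with it.
- lever_hinge (a point): fixed point on the lever's hinge axis, which is parallel to the jig's y, beside the handle's grip point: at jig (50, -80, 170 mm)
- cover (a joint): travel of the flat sliding cover, m: 0 fully open (away from the press), 0.195 fully shut over the pack; it moves along the jig's -y as it grows and needs about 2 N. It stays where it is left. It cannot pass the pack until the pack is home, nor pass the lowered ram.
- cover_tab (a point): top middle of the cover's upright tab, 77 mm above the bench, at jig (0, 285 mm - travel). Tab 50 mm wide (jig x), 12 mm thick (jig y), standing 20 mm above the cover plate. Plate black, 84 (x) x 140 (y) x 4 mm, underside 53 mm above the bench, reaching 10 mm past the tab's middle away from the press and 130 mm towards it. Shut, the tab is 68 mm from the press head.
- pack (a joint): depth to which the battery pack has been pressed, m: 0 to about 0.004 at the start (up to 12.5 mm proud of the housing's top), 0.014 fully home, 1.5 mm below the top face. It is held by friction (9 N) and stays where it is pressed.
- pack_top (a point): centre of the top face of the black battery pack (50 x 74 mm), under the ram
- spanner: loose steel spanner, 150 mm long, 12 mm thick, shank 14 mm, ends 28 mm wide; about 130 g. Origin at the middle of its underside, x along its length, z up. At the start it lies flat across the housing's top (underside 52 mm above the bench) between cover and pack, within 0.3 rad of the jig's x. Cover and pack are close by: open the gripper only about 45 mm there.
- tray: heavy black open tray, fixed, 210 (x) x 130 (y) x 35 mm high, walls and floor 5 mm thick. Origin at the centre of its underside, z up. It stands at the left or the right of the press.
- can: loose aluminium spray can, upright, 56 mm diameter, 160 mm tall, standing beside the housing on the handle's side, towards the cover end; leave alone. Origin at the centre of its underside.
- carton: loose closed cardboard carton, 160 x 110 x 50 mm high, on the other side of the press from the tray; leave alone. Origin at the centre of its underside.
- bin: loose dark purple open parts bin, 90 x 120 x 55 mm high, standing beside the housing on the column's side; leave alone. Origin at the centre of its underside.
Not all that is in view belongs to the job. There is more than one size of the spanner; the job needs the largest.

How it is judged:
By the outcome, as a careful person would: the job done as asked, in the order asked, and still so for the second after the job is handed in, with the robot touching nothing.
It also fails if it takes over 70 s, if anything falls off the work surface, if the arm or the gripper's body presses on something with over 40 N, if the wrist force passes 120 N, or if a joint passes its speed limit or range.

ROBOT

A 6-joint arm with a two-finger parallel gripper is mounted at the origin on the work surface. World frame = base frame: x ahead of the robot, y to its left, z up, the work surface at z = 0. Lengths are in m, angles in rad, forces in N, time in s.
With the tool pointing down it reaches from about 0.3 to 0.85 m from the base axis. Payload 5.4 kg.
Tool frame: the origin (TCP) lies midway between the tips of the shut fingers; the grasp point (between the pads) lies 19 mm behind it (bot.grip_depth is the distance from the TCP to the grasp point, in m); z points along the fingers, y is the line along which they close (so a half turn about z gives the same grasp; the last joint's range is limited). The gripper opens to 85 mm and grips with 20 to 120 N. Pads are 22 mm wide; open, the fingers measure 114 mm over their backs; the gripper's body (76 mm by 85 mm) begins 54 mm behind the grasp point. The pads swing forward as they close: fully open they stand 13 mm farther back than shut.
Start: joints at [-1.313, 0.158, 1.597, -0, 1.386, -0.21], TCP at [0.259, -0.513, 0.198] pointing down, gripper open.
Joint ranges: [-2.91, 2.91], [-0.94, 2.29], [0.18, 2.7], [-1.29, 4.43], [0.17, 2.64], [-3, 3]. Speed limits (rad/s): [2.57, 2.57, 3.14, 3.14, 3.14, 3.14].

INTERFACE

Orientations are given as a unit quaternion [w, x, y, z].
In Python, from cell import bot gives the robot as it stands.
- The arm moves only by the shell command python3 -m inch 'ROWS' [FORCE]. ROWS is JSON, a list that holds one entry, the list of rows, each a list of 7 numbers: the opening, from -1 (shut) to 1 (fully open), then the shift along the tool's x, y, z in m, then the turn, a rotation vector about the tool's x, y, z in rad. A call has 1 to 12 rows; each row shifts and turns the commanded pose from where the row before left it, along the tool's axes as they then stand; what a row does not reach is not made up. A row lasts 1/12 s, in which the tool goes at most 41.7 mm and 7.16 degrees, less where a joint would pass 70% of its speed; a pose out of reach is approached as far as the arm can. A call is refused whole if a number of a shift passes 0.0417 or a number of a turn 0.125, either way. A call with a gripper value outside its range is refused whole. The fingers move at their own pace and stop on an object; FORCE is the grip in N (left out, the last holds). Time passes only in rows, so rows that do not move let the fingers close. It gives the time, the measured TCP pose, the force, the opening and the grip force at its end, in the units of the state.
- bot.get_obs(): the state, without advancing time (a new reading comes with each control period).
- bot.snapshot(name): name is "scene" or "top" or "wrist"; returns (picture, depth): 400x640x3 uint8, red, green, blue; 400x640 float32, m along the optical axis (not along the pixel's ray), 0 where there is no reading.
- bot.calibration(name): a dict with "vfov" (degrees; the focal length in pixels is half the picture's height over the tangent of half this angle, whatever the lens; pixels are square), "cx", "cy" (the principal point, pixels), "world_from_camera" (4x4, takes a point from camera to world coordinates). Camera axes: x right, y down, z forward; pixel columns grow to the right and rows downward; lengths in m; the calibration is good to about 2 mm. A picture is of the moment at which its call begins: read the wrist's pose just before it. calibration takes no time and is no camera call; for the wrist camera it gives the pose at the moment of the call.
- bot.sign_off(): hands the job in; it is judged then, once.
The state is a dict: "time_s": time; "qpos": joint angles; "qd": joint speeds; "effort": joint torques, N m; "tcp_pos": TCP position; "orientation": TCP orientation; "force": force on the tool from outside, world axes, zero at the start; "wrist_torque": the same for the moment, N m; "opening": opening from 0.0 (shut) to 1.0 (fully open); "grasp_force": force on a finger pad.
Only numpy, scipy, OpenCV 4.12 (cv2) and the standard library are available. Lean on these libraries where they do the work, as an engineer would, in place of code of your own. Each camera call takes 0.05 s, during which the arm holds its last target. There are 200 camera calls.

## Working session

There is one attempt and no reset: what is moved stays moved. The work goes in short steps, Python scripts to look and compute and a shell command to move; the robot and the scene stay as the last step left them, time stands still between calls to the robot, and variables do not carry over. Pictures are saved under pics/ and viewed, at most 10 in all, crops included, and the job is handed in when it is done.

```bash
mkdir -p pics; cat > h.py <<'E'
import numpy as np,cv2
from cell import bot
from scipy.spatial.transform import Rotation as R
def snap(n,f):
    c=bot.calibration(n);p,d=bot.snapshot(n)
    cv2.imwrite(f'pics/{f}.png',p[:,:,::-1]);np.savez(f'pics/{f}.npz',p=p,d=d,T=c['world_from_camera'],k=[c['vfov'],c['cx'],c['cy']])
def cloud(f):
    z=np.load(f'pics/{f}.npz');d=z['d'];v,cx,cy=z['k'];fl=200/np.tan(np.radians(v)/2)
    r,c=np.mgrid[:400,:640];P=np.stack([(c-cx)*d/fl,(r-cy)*d/fl,d],-1)
    W=P@z['T'][:3,:3].T+z['T'][:3,3];W[d==0]=np.nan
    return z['p'],W
E
python3 - <<'E'
from h import *
for n in('top','scene'): snap(n,n+'0')
print(bot.get_obs(),bot.calibration('top'))
E
```

```text
{'time_s': 0.1, 'qpos': array([-1.31307044e+00,  1.58993510e-01,  1.59814370e+00,  1.26932931e-05,
        1.38619015e+00, -2.10081046e-01]), 'qd': array([ 0.00061142, -0.00155269, -0.00178902,  0.00030171,  0.00098848,
        0.0005771 ]), 'effort': array([ 9.06508176e-04, -3.96990430e+01, -3.32337856e+01, -3.46960007e-05,
        4.11114757e-03,  6.20276438e-06]), 'tcp_pos': array([ 0.25912076, -0.51262237,  0.19739247]), 'orientation': array([-8.67254624e-04,  9.72768982e-01,  2.31775225e-01, -1.44244467e-05]), 'force': array([-0.97568165,  0.34961703,  0.78965445]), 'wrist_torque': array([-0.02908356,  0.00862483, -0.05935858]), 'grasp_force': 0.0, 'opening': 0.9954726846213993} {'vfov': 42.595530283503926, 'cx': 312.0161629600298, 'cy': 201.27445613165156, 'world_from_camera': array([[-0.02608424, -0.99222109,  0.12172479,  0.40450137],
       [-0.99958303,  0.02739672,  0.00912087, -0.00876475],
       [-0.01238478, -0.12143613, -0.99252198,  1.5724502 ],
       [ 0.        ,  0.        ,  0.        ,  1.        ]])}
```

View pics/top0.png

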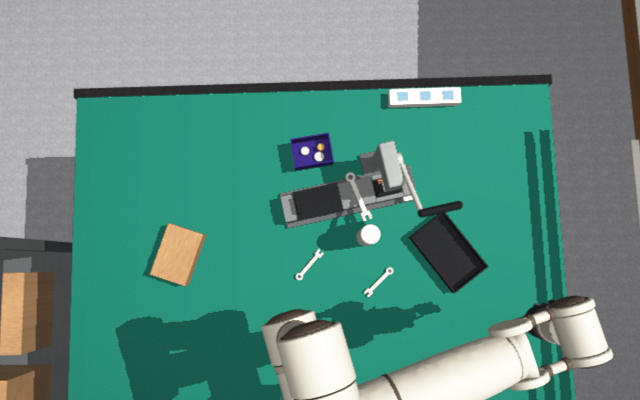

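View pics/scene0.png

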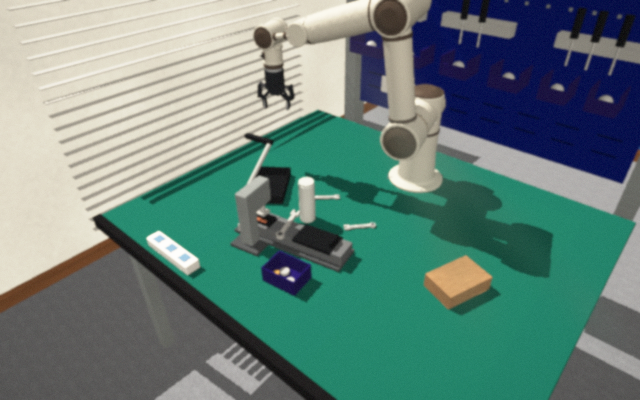

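The top picture shows the housing running from (285,205) to (410,185), with the press at (390,165) and the handle at (440,210). The big spanner goes from (351,178) to (366,218). The tray is at (448,252), the can at (370,234), the bin at (312,152) and the carton at (177,254). Two smaller spanners lie at (310,264) and (379,281).

```bash
python3 - <<'E'
from h import *
p,W=cloud('top0')
z=W[...,2]
def rect(m,name):
    m=m.astype(np.uint8);n,l,s,c=cv2.connectedComponentsWithStats(m)
    for i in np.argsort(-s[1:,4])[:3]+1:
        if s[i,4]<15: continue
        P=W[l==i];r=cv2.minAreaRect((P[:,:2]*1000).astype(np.float32))
        print(name,s[i],'rect',np.round(r[0],0),np.round(r[1],0),round(r[2],1),'z',np.round(np.nanpercentile(P[:,2],[5,50,95]),4))
roi=np.zeros(z.shape,bool);roi[120:300,270:500]=1
h=roi&(z>.044)&(z<.062); rect(h,'housing')
rect(roi&(z>.15)&(z<.17),'can')
rect(roi&(z>.195)&(z<.22),'head')
rect(roi&(z>.26)&(z<.31),'handle')
rect(roi&(z>.026)&(z<.042)&(p.max(-1)<70),'tray')
g=np.zeros_like(roi);g[215:295,130:210]=1;rect(g&(z>.04),'carton')
g=np.zeros_like(roi);g[125:175,285:340]=1;rect(g&(z>.045),'bin')
bright=h&(p.min(-1)>120);rect(bright,'span')
rect(roi&(z>.0605)&(z<.07),'z60-70');rect(roi&(z>.07)&(z<.08),'tab')
big=cv2.resize(p[130:300,270:500],None,fx=3.4,fy=3.4,interpolation=cv2.INTER_CUBIC)
cv2.imwrite('pics/crop.png',big[:,:,::-1])
for q in [(181,352),(197,358),(214,365),(205,320),(205,288),(190,380)]: print(q,W[q],p[q])
E
```

```text
housing [ 281  180   79   43 1860] rect [591. -17.] [ 88. 225.] 10.8 z [0.0488 0.0557 0.061 ]
housing [354 174  59  31 752] rect [ 625. -207.] [ 86. 168.] 4.5 z [0.0471 0.0533 0.0602]
housing [290 133  44  36 243] rect [746.   1.] [ 92. 120.] 7.9 z [0.0458 0.0547 0.0603]
can [361 225  20  20 294] rect [ 482. -154.] [52. 51.] 43.1 z [0.1527 0.1604 0.1658]
can [381 166  15  25  41] rect [ 633. -200.] [74. 22.] 30.5 z [0.1513 0.1595 0.1687]
head [379 141  30  48 830] rect [ 669. -219.] [126.  59.] 11.8 z [0.2028 0.2105 0.2154]
handle [413 194  51  24 468] rect [ 535. -311.] [122.  59.] 77.1 z [0.2674 0.2942 0.2999]
tray [411 213  77  80 358] rect [ 432. -397.] [207. 129.] 35.9 z [0.0271 0.0342 0.0393]
tray [310 135  18   5  27] rect [792. -19.] [ 4. 53.] 7.8 z [0.027  0.034  0.0414]
tray [292 139  17   3  20] rect [783.  37.] [ 2. 50.] 8.1 z [0.0272 0.0348 0.0401]
carton [ 151  223   53   63 2018] rect [445. 411.] [112. 160.] 70.6 z [0.0446 0.0503 0.0558]
bin [290 133  44  36 241] rect [746.   1.] [ 92. 120.] 7.9 z [0.0469 0.0552 0.0608]
span [361 178  52  27 295] rect [ 595. -220.] [ 6
[... 224 characters left out ...]
27  49 247] rect [ 602. -132.] [150.  28.] 20.4 z [0.0614 0.065  0.0688]
z60-70 [374 179  14  18  91] rect [ 626. -198.] [49. 27.] 14.5 z [0.0609 0.064  0.0678]
z60-70 [392 189  10   5  20] rect [ 614. -246.] [ 7. 29.] 11.7 z [0.0609 0.0635 0.0655]
tab [295 197   7  17  49] rect [578.  47.] [50. 11.] 11.1 z [0.0722 0.077  0.0795]
(181, 352) [ 0.64717445 -0.11546166  0.06255083] [173 172 166]
(197, 358) [ 0.59865432 -0.1315063   0.06274017] [172 171 164]
(214, 365) [ 0.54706315 -0.1498362   0.06738253] [248 245 240]
(205, 320) [ 0.57815786 -0.01825421  0.06040806] [46 46 50]
(205, 288) [0.58180877 0.0771961  0.05150461] [161 163 162]
(190, 380) [ 0.61851031 -0.19812393  0.05761122] [32 33 34]
```

View pics/crop.png

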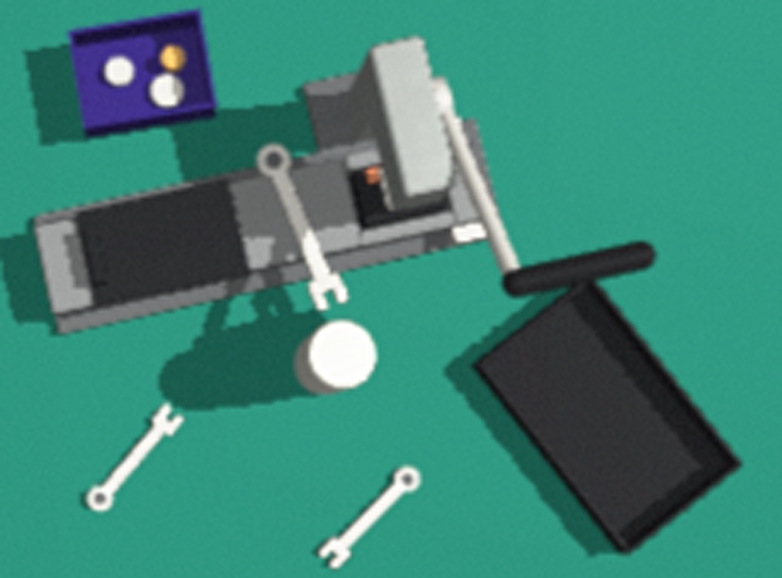

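The crop agrees with the first measurements: spanner centre about (0.60, -0.13), pointing about 19-20° from world x; tray about (0.43, -0.40); jig origin about (0.635, -0.232), turned about 11°. I'll refine the jig fit and plan the first move.

```bash
cat >> h.py <<'E'
def yawR(deg):
    a=np.radians(deg);return np.array([[np.cos(a),np.sin(a),0],[np.sin(a),-np.cos(a),0],[0,0,-1]])
def cur():
    o=bot.get_obs();q=o['orientation'];return o['tcp_pos'],R.from_quat(q[[1,2,3,0]]).as_matrix(),o
def plan(*steps):
    """steps (x,y,z,yaw): turn in tool axes, then shift in the turned tool axes"""
    p,M,o=cur()
    for s in steps:
        T=yawR(s[3]) if len(s)<5 else s[4]
        print('turn',np.round(R.from_matrix(M.T@T).as_rotvec(),3),'shift mm',np.round(T.T@(np.array(s[:3])-p)*1000,1));p,M=np.array(s[:3]),T
E
python3 - <<'E'
from h import *
from scipy.optimize import least_squares
p,W=cloud('top0');z=W[...,2]
roi=np.zeros(z.shape,bool);roi[120:300,270:500]=1
# housing far part + cover: vote on angle by sharpness of the +-40/42 mm edges
a0=None
def jig(P,th,o): 
    d=P[:,:2]-o;c,s=np.cos(th),np.sin(th);return np.c_[d@[c,s],d@[-s,c]]
m=roi&(z>.0485)&(z<.0605);m[:, 343:]=0
P=W[m]
for deg in np.arange(9.5,13.1,.5):
    J=jig(P,np.radians(deg),np.array([.635,-.232]))
    b=[(np.percentile(J[(J[:,1]>l)&(J[:,1]<l+.02),0],[3,97])) for l in np.arange(.14,.31,.02)]
    b=np.array(b);print(deg,'edge slopes mm/m',np.round(np.polyfit(np.arange(len(b))*.02,b,1)[0]*1000,0),'mid',np.round(b.mean(0),4),'ymax',np.percentile(J[:,1],99.5).round(4))
m=roi&(z>.195)&(z<.222)&(p.min(-1)>100)
print('head',cv2.minAreaRect((W[m][:,:2]*1000).astype(np.float32)))
m=roi&(z>.28)&(z<.31)&(p.max(-1)<80);Q=W[m];c=Q[:,:2].mean(0);u=np.linalg.svd(Q[:,:2]-c,full_matrices=0)[2][0]
print('bar',c,np.degrees(np.arctan2(u[1],u[0])),np.percentile((Q[:,:2]-c)@u,[1,99]),np.percentile(Q[:,2],[50,95]))
m=roi&(z>.0605)&(z<.07);m[:,:346]=0;m[:,373:]=0;Q=W[m];c=Q[:,:2].mean(0);u=np.linalg.svd(Q[:,:2]-c,full_matrices=0)[2][0]
print('span',c,np.degrees(np.arctan2(u[1],u[0])),np.percentile((Q[:,:2]-c)@u,[1,99]))
plan((.43,-.25,.24,20),(.598,-.131,.24,20))
E
```

```text
9.5 edge slopes mm/m [ -58. -937.] mid [-0.0474  0.1538] ymax 0.3299
10.0 edge slopes mm/m [ -50. -935.] mid [-0.0454  0.1558] ymax 0.3299
10.5 edge slopes mm/m [ -45. -927.] mid [-0.0432  0.158 ] ymax 0.3299
11.0 edge slopes mm/m [ -43. -924.] mid [-0.041   0.1597] ymax 0.3298
11.5 edge slopes mm/m [ -39. -918.] mid [-0.0388  0.1618] ymax 0.3298
12.0 edge slopes mm/m [ -40. -921.] mid [-0.0366  0.1634] ymax 0.3299
12.5 edge slopes mm/m [ -33. -946.] mid [-0.0346  0.1634] ymax 0.3299
13.0 edge slopes mm/m [ -24. -967.] mid [-0.0325  0.1633] ymax 0.3299
head ((668.7840576171875, -219.3149871826172), (125.52450561523438, 58.62568283081055), 12.20272159576416)
bar [ 0.53324805 -0.31502646] -78.57066837860297 [-0.05316569  0.05363272] [0.2952216  0.30014842]
span [ 0.59891584 -0.13237092] -161.5222795431937 [-0.07560734  0.11201081]
turn [-0.002 -0.     0.119] shift mm [ 250.4 -188.3  -42.6]
turn [0. 0. 0.] shift mm [198.6 -54.4   0. ]
```

```bash
python3 -m inch '[[[0.06,0,0,0,0,0,0.119],[0.06,0.0313,-0.0235,-0.0054,0,0,0],[0.06,0.0313,-0.0235,-0.0054,0,0,0],[0.06,0.0313,-0.0235,-0.0054,0,0,0],[0.06,0.0313,-0.0235,-0.0054,0,0,0],[0.06,0.0313,-0.0235,-0.0054,0,0,0],[0.06,0.0313,-0.0235,-0.0054,0,0,0],[0.06,0.0313,-0.0235,-0.0054,0,0,0],[0.06,0.0313,-0.0235,-0.0054,0,0,0]]]' && python3 -m inch '[[[0.06,0.033,-0.009,0,0,0,0],[0.06,0.033,-0.009,0,0,0,0],[0.06,0.033,-0.009,0,0,0,0],[0.06,0.033,-0.009,0,0,0,0],[0.06,0.033,-0.009,0,0,0,0],[0.06,0.033,-0.009,0,0,0,0],[0.06,0,0,0,0,0,0],[0.06,0,0,0,0,0,0]]]'
python3 - <<'E'
from h import *
snap('wrist','w1');p,W=cloud('w1');z=W[...,2]
x,y=W[...,0],W[...,1]
m=(z>.058)&(z<.068)&(p.min(-1)>90)
n,l,s,c=cv2.connectedComponentsWithStats(m.astype(np.uint8))
for i in np.argsort(-s[1:,4])[:3]+1:
    Q=W[l==i];print(s[i],cv2.minAreaRect((Q[:,:2]*1000).astype(np.float32)),np.median(Q[:,2]))
m=(z>.07)&(z<.08)&(y>-.05);print('tab',m.sum(),cv2.minAreaRect((W[m][:,:2]*1000).astype(np.float32)) if m.any() else '')
plan((.598,-.131,.24,20))
E
```

```text
time_s: 0.85
tcp_pos: [0.4308, -0.249, 0.2414]
orientation: [-0.0, 0.985, 0.173, -0.0]
force: [0.2, -1.4, -0.6]
opening: 0.529
grasp_force: 0.0
time_s: 1.52
tcp_pos: [0.5983, -0.1313, 0.2403]
orientation: [-0.0, 0.985, 0.175, -0.001]
force: [-1.2, -0.3, 0.3]
opening: 0.53
grasp_force: 0.0
[ 308  104   23  119 1491] ((601.3547973632812, -128.5079345703125), (149.64407348632812, 26.617633819580078), 20.268146514892578) 0.06409996305678806
[286 232  39  17 122] ((500.03765869140625, -145.37533569335938), (19.371780395507812, 52.690860748291016), 18.862213134765625) 0.06336736265145584
[378 149  18   6  56] ((648.4373779296875, -199.73617553710938), (4.085798740386963, 21.913454055786133), 9.911919593811035) 0.0617281129097319
tab 543 ((578.3124389648438, 50.5555419921875), (50.071327209472656, 13.009294509887695), 10.960433006286621)
turn [-0.001  0.002  0.001] shift mm [ 0.8 -1.   0.6]
```

View pics/w1.png

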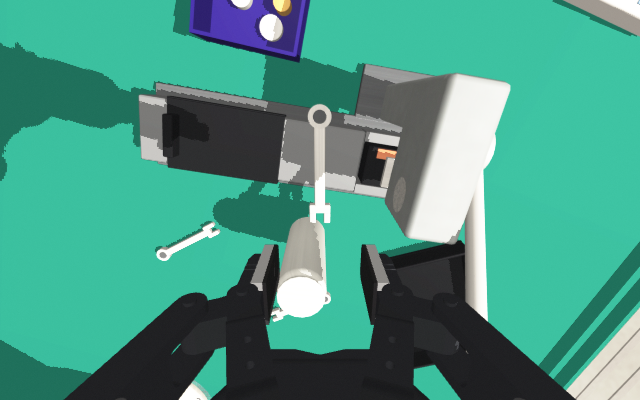

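The wrist picture shows the spanner running vertically at column 320, rows 104-222, and lined up with the tool. The tab is at (170,135) and the can is below it. Fitted centre (0.601, -0.1285), z 0.064, as it should be. Next I'll descend and grip.

```bash
python3 -m inch '[[[0.06,0.0037,-0.001,0.035,0,0,0.005],[0.06,0,0,0.035,0,0,0],[0.06,0,0,0.035,0,0,0],[0.06,0,0,0.035,0,0,0],[0.06,0,0,0.030,0,0,0],[0.06,0,0,0.0145,0,0,0],[0.06,0,0,0,0,0,0],[0.06,0,0,0,0,0,0]]]' && python3 -m inch '[[[-1,0,0,0,0,0,0],[-1,0,0,0,0,0,0],[-1,0,0,0,0,0,0],[-1,0,0,0,0,0,0],[-1,0,0,0,0,0,0],[-1,0,0,0,0,0,0],[-1,0,0,0,0,0,0],[-1,0,0,0,0,0,0]]]' 50
```

```text
time_s: 2.23
tcp_pos: [0.5999, -0.1311, 0.0568]
orientation: [-0.0, 0.985, 0.17, -0.001]
force: [0.4, 0.5, 0.1]
opening: 0.533
grasp_force: 0.0
time_s: 2.9
tcp_pos: [0.6011, -0.1303, 0.057]
orientation: [0.0, 0.985, 0.171, -0.0]
force: [0.5, 0.7, 1.2]
opening: 0.003
grasp_force: 0.0
```

```bash
python3 - <<'E'
from h import *
snap('wrist','w2')
p,W=cloud('w2');z=W[...,2]
m=(z>.058)&(z<.068)&(p.min(-1)>90);print(m.sum())
E
```

```text
5969
```

View pics/w2.png

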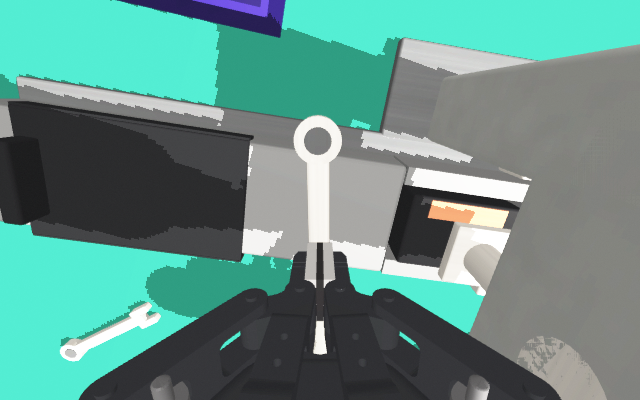

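The shut pads at (320,265) appear to sit on top of the shank. I'll measure the shank and fingertip heights.

```bash
python3 - <<'E'
from h import *
p,W=cloud('w2')
for q in [(120,318),(165,318),(190,318),(215,318),(235,318),(245,310),(265,308),(280,308),(340,320),(350,320),(215,280),(215,360),(180,60)]: print(q,np.round(W[q],4),p[q])
p,W=cloud('w1')
for r in (130,150,170,190,210): print(r,np.round(W[r,320],4),np.round(W[r,300],4))
print(cur()[0], cur()[2]['opening'],cur()[2]['grasp_force'])
E
```

```text
(120, 318) [ 0.6699 -0.104   0.064 ] [249 248 244]
(165, 318) [ 0.6455 -0.1127  0.0642] [249 248 243]
(190, 318) [ 0.6311 -0.1179  0.0648] [249 246 242]
(215, 318) [ 0.6154 -0.1235  0.0643] [248 246 240]
(235, 318) [ 0.6024 -0.1281  0.0648] [247 244 239]
(245, 310) [ 0.6108 -0.1208  0.0974] [190 187 183]
(265, 308) [ 0.6107 -0.1205  0.1166] [189 186 182]
(280, 308) [ 0.6108 -0.1209  0.1282] [204 202 198]
(340, 320) [ 0.5081 -0.1634  0.0503] [250 249 244]
(350, 320) [ 0.5078 -0.1635  0.0598] [250 249 245]
(215, 280) [ 0.6018 -0.1009  0.0518] [168 167 164]
(215, 360) [ 0.6202 -0.1518  0.0523] [168 167 164]
(180, 60) [0.5798 0.037  0.0565] [44 45 46]
130 [ 0.6444 -0.1142  0.0649] [ 0.6346 -0.0915  0.0517]
150 [ 0.622  -0.1224  0.0645] [ 0.6116 -0.0995  0.0537]
170 [ 0.5983 -0.1312  0.0632] [ 0.5868 -0.1079  0.052 ]
190 [ 0.5737 -0.1402  0.0633] [ 5.444e-01 -1.188e-01  1.000e-04]
210 [ 0.5488 -0.1493  0.0659] [ 0.5142 -0.1293  0.0012]
[ 0.6010435  -0.13024338  0.05693289] -0.002307351765862687 0.0
```

```bash
python3 - <<'E'
from h import *
z=np.load('pics/w2.npz');T=z['T'];v,cx,cy=z['k'];f=200/np.tan(np.radians(v)/2)
p,M,o=cur();print(o['tcp_pos'],'cam in tool',np.round(M.T@(T[:3,3]-p),4),'axis',np.round(M.T@T[:3,2],3),f)
for dx in(0,.011):
  for dz in(0,-.019,-.03,-.045):
    c=T[:3,:3].T@(p+M@[dx,0,dz]-T[:3,3]);print(dx,dz,np.round([cx+f*c[0]/c[2],cy+f*c[1]/c[2]],0))
P,W=cloud('w2')
L=((W-p)@M)*1000
for r in range(238,284,4):print(r,[tuple(np.round(L[r,c]).astype(int)) for c in (300,310,320,330,340)])
E
```

```text
[ 0.6010435  -0.13024338  0.05693289] cam in tool [ 0.0854 -0.0008 -0.1759] axis [-0.325  0.001  0.946] 288.88557726067006
0 0 [320. 232.]
0 -0.019 [321. 246.]
0 -0.03 [321. 256.]
0 -0.045 [321. 270.]
0.011 0 [320. 217.]
0.011 -0.019 [321. 230.]
0.011 -0.03 [321. 238.]
0.011 -0.045 [321. 252.]
238 [(np.int64(-6), np.int64(-14), np.int64(4)), (np.int64(0), np.int64(-7), np.int64(-7)), (np.int64(0), np.int64(0), np.int64(-8)), (np.int64(-6), np.int64(7), np.int64(4)), (np.int64(-6), np.int64(14), np.int64(4))]
242 [(np.int64(-9), np.int64(-14), np.int64(4)), (np.int64(12), np.int64(-6), np.int64(-36)), (np.int64(12), np.int64(0), np.int64(-37)), (np.int64(12), np.int64(5), np.int64(-36)), (np.int64(-9), np.int64(14), np.int64(4))]
246 [(np.int64(-13), np.int64(-14), np.int64(4)), (np.int64(12), np.int64(-6), np.int64(-41)), (np.int64(12), np.int64(0), np.int64(-41)), (np.int64(12), np.int64(5), np.int64(-41)), (np.int64(-13), np.int64(14), np.int64(5))]
250 [(np.int64(-16), np.int64(-14), np.int64(4)), (np.int64(13), np.int64(-5), np.int64(-46)), (np.int64(12), np.int64(0), np.int64(-4
[... 1203 characters left out ...]
64(9), np.int64(-58))]
274 [(np.int64(8), np.int64(-10), np.int64(-60)), (np.int64(13), np.int64(-5), np.int64(-68)), (np.int64(13), np.int64(0), np.int64(-67)), (np.int64(12), np.int64(4), np.int64(-67)), (np.int64(9), np.int64(9), np.int64(-61))]
278 [(np.int64(9), np.int64(-9), np.int64(-64)), (np.int64(12), np.int64(-5), np.int64(-70)), (np.int64(12), np.int64(0), np.int64(-70)), (np.int64(12), np.int64(4), np.int64(-70)), (np.int64(9), np.int64(9), np.int64(-64))]
282 [(np.int64(15), np.int64(-9), np.int64(-77)), (np.int64(14), np.int64(-5), np.int64(-75)), (np.int64(12), np.int64(0), np.int64(-72)), (np.int64(14), np.int64(4), np.int64(-75)), (np.int64(15), np.int64(8), np.int64(-76))]
```

The depth picture puts the shut fingertips about 35 mm above the reported TCP, which fits with having gripped nothing. I'll reopen, go lower in small steps while watching the force, and check with the camera.

```bash
python3 -m inch '[[[0.06,0,0,0,0,0,0],[0.06,0,0,0,0,0,0],[0.06,0,0,0,0,0,0],[0.06,0,0,0,0,0,0.01],[0.06,0,0,0.01,0,0,0],[0.06,0,0,0.01,0,0,0],[0.06,0,0,0.005,0,0,0],[0.06,0,0,0,0,0,0]]]' ; python3 - <<'E'
from h import *
print(bot.grip_depth)
snap('wrist','w3');p,M,o=cur();P,W=cloud('w3');L=((W-p)@M)*1000
print(o['tcp_pos'],o['force'])
m=(L[...,2]>-60)&(L[...,2]<-15)&(np.abs(L[...,1])<60)&(np.abs(L[...,0])<20)
print(m.sum());Q=L[m]
for s in(-1,1):
    q=Q[Q[:,1]*s>0];print(s,np.round(np.percentile(q[:,2],[50,95,99,100])),'inner/outer y',np.percentile(q[q[:,2]>np.percentile(q[:,2],80)][:,1],[2,50,98]).round())
E
```

```text
time_s: 3.62
tcp_pos: [0.5992, -0.1296, 0.0293]
orientation: [-0.001, 0.986, 0.166, -0.002]
force: [-0.1, 0.4, -0.9]
opening: 0.534
grasp_force: 0.0
0.0187
[ 0.59987215 -0.12983955  0.03029956] [ 0.49534221 -0.47237086  1.14223576]
12094
-1 [-22. -21. -21. -20.] inner/outer y [-53. -28.  -9.]
1 [-23. -21. -17. -15.] inner/outer y [ 8. 33. 58.]
```

View pics/w3.png

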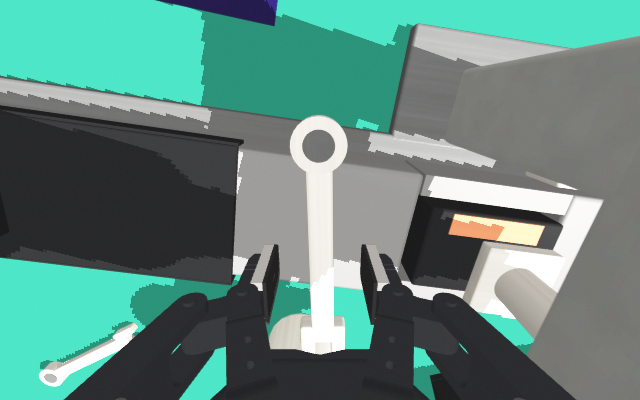

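The reported TCP is at z 0.030 with no contact, though the housing top is at 0.052, so the real tips are about 35 mm short of the reported TCP. From here I take true tip z = reported + 0.035. In the picture the fingers straddle the shank evenly, at columns 270 and 370.

```bash
python3 -m inch '[[[0.06,0.001,0,0.005,0,0,0],[0.06,0,0,0.005,0,0,0],[0.06,0,0,0,0,0,0],[-1,0,0,0,0,0,0],[-1,0,0,0,0,0,0],[-1,0,0,0,0,0,0],[-1,0,0,0,0,0,0],[-1,0,0,0,0,0,0],[-1,0,0,0,0,0,0],[-1,0,0,0,0,0,0]]]' 50
```

```text
time_s: 4.5
tcp_pos: [0.6024, -0.1302, 0.0225]
orientation: [0.0, 0.986, 0.166, 0.0]
force: [0.2, 0.5, 2.7]
opening: 0.144
grasp_force: 50.6
```

```bash
python3 -m inch '[[[-1,0,0,-0.02,0,0,0],[-1,0,0,-0.035,0,0,0],[-1,0,0,-0.04,0,0,0],[-1,0,0,-0.035,0,0,0],[-1,0,0,-0.03,0,0,0],[-1,-0.0384,0.0058,0,0,0,0],[-1,-0.0384,0.0058,0,0,0,0],[-1,-0.0384,0.0058,0,0,0,0],[-1,-0.0384,0.0058,0,0,0,0],[-1,-0.0384,0.0058,0,0,0,0],[-1,0,0,0,0,0,-0.098],[-1,0,0,0,0,0,-0.098]]]' && python3 -m inch '[[[-1,0,0,0,0,0,-0.098],[-1,-0.0208,0.0286,0,0,0,0],[-1,-0.0208,0.0286,0,0,0,0],[-1,-0.0208,0.0286,0,0,0,0],[-1,-0.0208,0.0286,0,0,0,0],[-1,-0.0208,0.0286,0,0,0,0],[-1,0,0,0,0,0,0],[-1,0,0,0,0,0,0]]]'; python3 - <<'E'
from h import *
plan((.432,-.397,-.025,36))
p,W=cloud('w1')  # nothing of tray there; use top fit
p,M,o=cur();print(o['tcp_pos'],o['opening'],o['grasp_force'],np.degrees(np.arctan2(M[1,0],M[0,0])))
p,W=cloud('top0');z=W[...,2]
m=(z>.028)&(z<.042)&(p.max(-1)<70);m[:205]=0;m[:,:405]=0;m[:,495:]=0
print(cv2.minAreaRect((W[m][:,:2]*1000).astype(np.float32)))
E
```

```text
time_s: 5.5
tcp_pos: [0.4281, -0.221, 0.1813]
orientation: [-0.0, 0.965, 0.262, -0.0]
force: [0.6, -0.2, -2.0]
opening: 0.145
grasp_force: 50.1
time_s: 6.17
tcp_pos: [0.4291, -0.398, 0.1808]
orientation: [-0.001, 0.952, 0.308, -0.0]
force: [0.0, 0.2, -2.1]
opening: 0.143
grasp_force: 50.2
turn [-0.002 -0.    -0.003] shift mm [  2.9   0.9 205.8]
[ 0.42910715 -0.39802801  0.18082549] 0.14272093381490197 50.18084228038788 35.82702607452921
((431.9240417480469, -396.57550048828125), (207.00582885742188, 128.72279357910156), 35.564598083496094)
```

```bash
python3 -m inch '[[[-1,0.003,0.001,0.035,0,0,0],[-1,0,0,0.038,0,0,0],[-1,0,0,0.038,0,0,0],[-1,0,0,0.038,0,0,0],[-1,0,0,0.025,0,0,0],[-1,0,0,0.015,0,0,0],[-1,0,0,0.010,0,0,0],[-1,0,0,0.004,0,0,0],[-1,0,0,0,0,0,0],[-1,0,0,0,0,0,0]]]' && python3 -m inch '[[[-1,0,0,0.001,0,0,0],[-1,0,0,0.001,0,0,0],[-1,0,0,0,0,0,0]]]'
```

```text
time_s: 7.0
tcp_pos: [0.4337, -0.3967, -0.0197]
orientation: [0.001, 0.951, 0.309, 0.0]
force: [0.2, 0.6, -1.2]
opening: 0.144
grasp_force: 50.1
time_s: 7.25
tcp_pos: [0.4334, -0.3967, -0.0222]
orientation: [0.001, 0.951, 0.309, 0.0]
force: [-0.3, 0.7, -2.3]
opening: 0.146
grasp_force: 50.1
```

```bash
python3 -m inch '[[[-1,0,0,0.001,0,0,0],[-1,0,0,0.001,0,0,0],[-1,0,0,0,0,0,0]]]' && python3 -m inch '[[[-0.2,0,0,0,0,0,0],[0.06,0,0,0,0,0,0],[0.06,0,0,0,0,0,0],[0.06,0,0,0,0,0,0],[0.06,0,0,-0.02,0,0,0],[0.06,0,0,-0.04,0,0,0],[0.06,0,0,-0.041,0,0,0],[0.06,0,0,-0.041,0,0,0],[0.06,0,0,-0.041,0,0,0],[0.06,0,0,-0.041,0,0,0],[0.06,0,0,0,0,0,0],[0.06,0,0,0,0,0,0]]]'; python3 - <<'E'
from h import *
snap('top','t1');p,W=cloud('t1');z=W[...,2]
m=(z>.006)&(z<.028)&(p.min(-1)>110);m[:205]=0;m[:,:405]=0;m[:,495:]=0
print(m.sum(),cv2.minAreaRect((W[m][:,:2]*1000).astype(np.float32)),np.percentile(z[m],[5,50,95]))
p,W=cloud('top0')
E
```

```text
time_s: 7.5
tcp_pos: [0.4331, -0.3965, -0.0245]
orientation: [0.0, 0.951, 0.309, 0.0]
force: [-0.5, 0.8, 1.9]
opening: 0.143
grasp_force: 50.6
time_s: 8.5
tcp_pos: [0.4343, -0.398, 0.2028]
orientation: [0.004, 0.951, 0.309, 0.001]
force: [-0.5, 0.6, -0.4]
opening: 0.529
grasp_force: 0.0
193 ((418.6168518066406, -421.91326904296875), (205.70339965820312, 28.789756774902344), 42.1309928894043) [0.00772115 0.01727557 0.02236122]
```

View pics/t1.png

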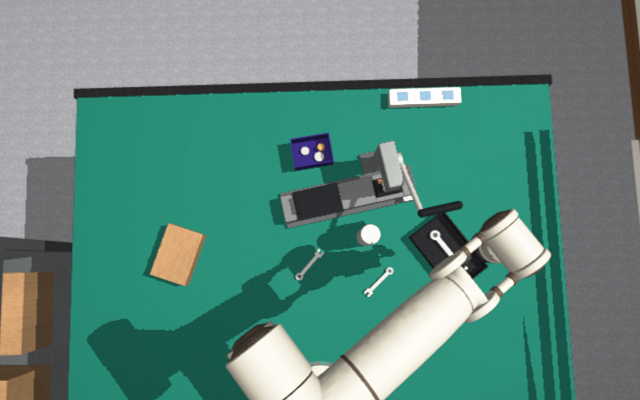

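The spanner lies in the tray, at (435,235) to (465,268) in the picture, top at z 0.017 as it should be. The other things haven't moved. Next is the lever.

```bash
python3 -m inch '[[[0.65,0,0,-0.0107,0,0,-0.114],[0.65,0,0,-0.0107,0,0,-0.114],[0.65,0,0,-0.0107,0,0,-0.114],[0.65,0,0,-0.0107,0,0,-0.114],[0.65,0,0,-0.0107,0,0,-0.114],[0.65,0,0,-0.0107,0,0,-0.114],[0.65,0,0,-0.0107,0,0,-0.114],[0.65,0,0,-0.0107,0,0,-0.114],[0.65,0,0,-0.0107,0,0,-0.114],[0.65,0,0,-0.0107,0,0,-0.114]]]' && python3 -m inch '[[[0.65,0.012,0.029,0,0,0,0],[0.65,0.012,0.029,0,0,0,0],[0.65,0.012,0.029,0,0,0,0],[0.65,0.012,0.029,0,0,0,0],[0.65,0,0,0,0,0,0],[0.65,0,0,0,0,0,0]]]'; python3 - <<'E'
from h import *
snap('wrist','w4');p,M,o=cur();P,W=cloud('w4');L=((W-p)@M)*1000;z=W[...,2]
print(p,'yaw',np.degrees(np.arctan2(M[1,0],M[0,0])),M[:,2])
m=(z>.278)&(z<.305)&(P.max(-1)<90)&(np.abs(L[...,1])<35)
Q=W[m];c=Q[:,:2].mean(0);u=np.linalg.svd(Q[:,:2]-c,full_matrices=0)[2][0]
print(m.sum(),c,np.degrees(np.arctan2(u[1],u[0])),np.percentile((Q[:,:2]-c)@u,[1,99]),np.percentile(Q[:,2],[50,98]),np.percentile(L[m],[2,50,98],axis=0).round(0))
plan((.538,-.328,.231,101.43))
E
```

```text
time_s: 9.38
tcp_pos: [0.4323, -0.3954, 0.3035]
orientation: [-0.002, 0.632, 0.775, 0.001]
force: [-0.3, -0.2, -0.2]
opening: 0.824
grasp_force: 0.0
time_s: 9.88
tcp_pos: [0.5375, -0.3249, 0.303]
orientation: [-0.002, 0.633, 0.774, -0.0]
force: [-1.1, -0.0, -0.5]
opening: 0.826
grasp_force: 0.0
[ 0.53676112 -0.32580861  0.30348847] yaw 101.34127231900742 [-0.0034695   0.00233693 -0.99999125]
4474 [ 0.5321049  -0.30800568] -78.87323058627216 [-0.04926885  0.05851333] [0.29484792 0.29714025] [[-38. -11.   6.]
 [ 21.  -1.   9.]
 [ 66.   9.  15.]]
turn [-0.003 -0.003 -0.002] shift mm [-2.4  0.8 72.5]
```

View pics/w4.png

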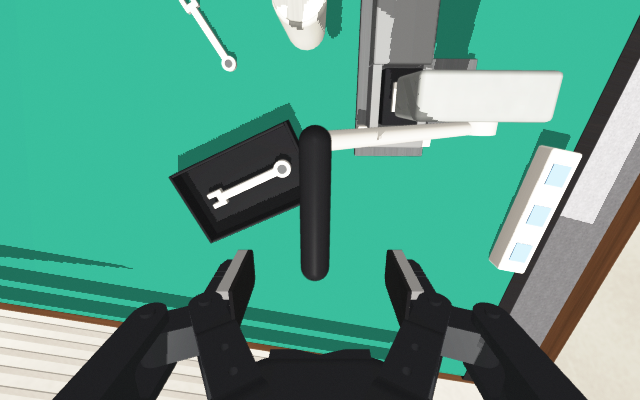

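The wrist picture shows the bar, columns 300-330 and rows 125-280, midway between the fingers. The arm joins it at row 135, clear of the grip. Next I'll descend and grip.

```bash
python3 -m inch '[[[0.65,0,-0.001,0.02,0,0,0],[0.65,0,0,0.02,0,0,0],[0.65,0,0,0.02,0,0,0],[0.65,0,0,0.012,0,0,0],[0.65,0,0,0,0,0,0],[-1,0,0,0,0,0,0],[-1,0,0,0,0,0,0],[-1,0,0,0,0,0,0],[-1,0,0,0,0,0,0],[-1,0,0,0,0,0,0],[-1,0,0,0,0,0,0],[-1,0,0,0,0,0,0]]]' 70
cat >> h.py <<'E'
O=np.array([.633,-.222,0]);a=np.radians(11.43);J=np.array([[np.cos(a),-np.sin(a),0],[np.sin(a),np.cos(a),0],[0,0,1]])
def leverG(th,y):
    f=np.arctan2(.115,.164)-th;return np.array([.05-.2003*np.cos(f),y,.17+.2003*np.sin(f)])
def leverpose(th,k,d,y,off):
    t=-k*th;Rt=R.from_rotvec([0,t,0]).as_matrix()   # rotate about jig y
    M=J@R.from_rotvec([0,-0*t,0]).as_matrix()
    T=J@R.from_rotvec([0,t,0]).as_matrix()@J.T@yawR(np.degrees(a)+90)
    return O+J@leverG(th,y)+off+T[:,2]*d,T
E
python3 - <<'E'
from h import *
p,M,o=cur();print(p,np.degrees(np.arctan2(M[1,0],M[0,0])),M[:,2],o['force'],'jig',J.T@(p-O))
d=.285-p[2];y=(J.T@(p-O))[1];off=p-leverpose(0,.6,d,y,np.zeros(3))[0];print('d',d,'off',off)
ths=np.linspace(0,1,25);P=[leverpose(t,.6,d,y,off) for t in ths]
for i in range(24):
    (p0,M0),(p1,M1)=P[i],P[i+1];print(i,np.round(M0.T@(p1-p0)*1000,1),np.round(R.from_matrix(M0.T@M1).as_rotvec(),4))
E
```

```text
time_s: 10.93
tcp_pos: [0.5346, -0.3278, 0.2361]
orientation: [-0.0, 0.634, 0.773, -0.002]
force: [-8.5, -0.2, 5.6]
opening: 0.237
grasp_force: 68.2
[ 0.53458752 -0.3278028   0.23608545] 101.23980975395553 [-0.00322195 -0.00254236 -0.99999158] [-8.53628626 -0.17570026  5.62672085] jig [-0.11742772 -0.08420201  0.23608545]
d 0.04891455129258604 off [-3.36156027e-03 -6.79641310e-04  1.30418725e-06]
0 [-0.  -3.4  6.9] [-0.025 -0.     0.   ]
1 [ 0.  -3.3  7. ] [-0.025 -0.    -0.   ]
2 [-0.  -3.2  7.1] [-0.025 -0.     0.   ]
3 [ 0.  -3.1  7.1] [-0.025 -0.    -0.   ]
4 [ 0.  -3.   7.2] [-0.025 -0.    -0.   ]
5 [-0.  -2.8  7.3] [-0.025 -0.    -0.   ]
6 [ 0.  -2.7  7.3] [-0.025 -0.     0.   ]
7 [-0.  -2.6  7.4] [-0.025 -0.    -0.   ]
8 [ 0.  -2.5  7.5] [-0.025 -0.    -0.   ]
9 [-0.  -2.3  7.5] [-0.025 -0.     0.   ]
10 [ 0.  -2.2  7.6] [-0.025 -0.    -0.   ]
11 [ 0.  -2.1  7.6] [-0.025  0.     0.   ]
12 [-0.  -2.   7.7] [-0.025 -0.     0.   ]
13 [-0.  -1.8  7.8] [-0.025 -0.    -0.   ]
14 [ 0.  -1.7  7.8] [-0.025  0.    -0.   ]
15 [ 0.  -1.6  7.9] [-0.025 -0.     0.   ]
16 [-0.  -1.4  7.9] [-0.025  0.    -0.   ]
17 [ 0.  -1.3  7.9] [-0.025 -0.     0.   ]
18 [ 0.  -1.2  8. ] [-0.025 -0.    -0.   ]
19 [-0. -1.  8.] [-0.025  0.     0.   ]
20 [ 0.  -0.9  8.1] [-0.025 -0.     0.   ]
21 [-0.  -0.8  8.1] [-0.025 -0.    -0.   ]
22 [ 0.  -0.6  8.1] [-0.025  0.    -0.   ]
23 [-0.  -0.5  8.2] [-0.025 -0.     0.   ]
```

```bash
python3 -m inch '[[[-1,0,-0.0034,0.0069,-0.025,0,0],[-1,0,-0.0033,0.007,-0.025,0,0],[-1,0,-0.0032,0.0071,-0.025,0,0],[-1,0,-0.0031,0.0071,-0.025,0,0],[-1,0,-0.003,0.0072,-0.025,0,0],[-1,0,-0.0028,0.0073,-0.025,0,0],[-1,0,-0.0027,0.0073,-0.025,0,0],[-1,0,-0.0026,0.0074,-0.025,0,0]]]'
cat > lev.py <<'E'
from h import *
d=.04891455;y=-.0842;off=np.array([-.00336,-.00068,0])
def est():
    p,M,o=cur();G=J.T@(p-M[:,2]*d-off-O);return np.arctan2(.115,.164)-np.arctan2(G[2]-.17,.05-G[0]),np.hypot(G[2]-.17,.05-G[0]),G
def rows(t1,n,k=.6):
    t0,r,G=est();p,M,o=cur();print('theta',round(t0,3),'r',round(r,4),G.round(4),'tilt',round(float(np.arccos(-M[2,2])),3),o['force'].round(1),o['wrist_torque'].round(2),o['opening'].round(3))
    for t in np.linspace(t0,t1,n+1)[1:]:
        p1,M1=leverpose(t,k,d,y,off);print(np.round(M.T@(p1-p)*1000,1),np.round(R.from_matrix(M.T@M1).as_rotvec(),3));p,M=p1,M1
E
python3 -c "
from lev import *
rows(.667,8)"
```

```text
time_s: 11.6
tcp_pos: [0.5171, -0.3312, 0.1779]
orientation: [0.064, 0.631, 0.769, 0.077]
force: [-10.9, 2.2, 10.2]
opening: 0.235
grasp_force: 71.1Traceback (most recent call last):
  File "<string>", line 3, in <module>
    rows(.667,8)
    ~~~~^^^^^^^^
  File "lev.py", line 6, in rows
    t0,r,G=est();p,M,o=cur();print('theta',round(t0,3),'r',round(r,4),G.round(4),'tilt',round(float(np.arccos(-M[2,2])),3),o['force'].round(1),o['wrist_torque'].round(2),o['opening'].round(3))
                                                                                                                                                                          ^^^^^^^^^^^^^^^^^^
AttributeError: 'float' object has no attribute 'round'
```

Forces are small and steady. I'll carry on down the planned arc.

```bash
sed -i "s/o\['opening'\].round(3)/round(o['opening'],3)/" lev.py; python3 -m inch '[[[-1,0,-0.0025,0.0075,-0.025,0,0],[-1,0,-0.0023,0.0075,-0.025,0,0],[-1,0,-0.0022,0.0076,-0.025,0,0],[-1,0,-0.0021,0.0076,-0.025,0,0],[-1,0,-0.002,0.0077,-0.025,0,0],[-1,0,-0.0018,0.0078,-0.025,0,0],[-1,0,-0.0017,0.0078,-0.025,0,0],[-1,0,-0.0016,0.0079,-0.025,0,0]]]'
python3 -c "
from lev import *
rows(1.0,8)"
```

```text
time_s: 12.27
tcp_pos: [0.519, -0.3308, 0.1138]
orientation: [0.126, 0.621, 0.758, 0.153]
force: [-10.2, 4.8, 9.2]
opening: 0.232
grasp_force: 73.7
theta 0.667 r 0.1993 [-0.1489 -0.0839  0.1589] tilt 0.4 [-10.2   4.8   9.2] [0.68 1.28 0.22] 0.232
[-0.2 -2.4  7.5] [-0.025  0.002 -0.001]
[ 0.  -1.3  7.9] [-0.025 -0.    -0.   ]
[ 0.  -1.2  8. ] [-0.025  0.     0.   ]
[-0. -1.  8.] [-0.025 -0.     0.   ]
[-0.  -0.9  8. ] [-0.025 -0.     0.   ]
[ 0.  -0.8  8.1] [-0.025 -0.     0.   ]
[-0.  -0.6  8.1] [-0.025  0.    -0.   ]
[ 0.  -0.5  8.1] [-0.025 -0.     0.   ]
```

```bash
python3 -m inch '[[[-1,0,-0.0014,0.0079,-0.025,0,0],[-1,0,-0.0013,0.0079,-0.025,0,0],[-1,0,-0.0012,0.008,-0.025,0,0],[-1,0,-0.001,0.008,-0.025,0,0],[-1,0,-0.0009,0.0081,-0.025,0,0],[-1,0,-0.0008,0.0081,-0.025,0,0],[-1,0,-0.0006,0.0081,-0.025,0,0],[-1,0,-0.0005,0.0082,-0.025,0,0],[-1,0,0,0,0,0,0],[-1,0,0,0,0,0,0]]]'
python3 -c "
from lev import *
rows(1.02,2)
snap('wrist','w5');snap('top','t2');P,W=cloud('t2');z=W[...,2]
m=(P.max(-1)<80)&(z>.05)&(z<.2);m[:190]=0;m[:225,:405]=0;m[:225,480:]=0;m[225:]=0;Q=W[m];print(m.sum(),Q.mean(0) if m.any() else 0,((Q-O)@J).mean(0),np.percentile(Q[:,2],[5,50,95]) if m.any() else 0)"
```

```text
time_s: 13.1
tcp_pos: [0.5421, -0.3262, 0.0531]
orientation: [0.188, 0.605, 0.739, 0.228]
force: [-15.1, 4.1, 12.0]
opening: 0.237
grasp_force: 77.0
theta 1.006 r 0.1992 [-0.134  -0.084   0.0935] tilt 0.6 [-15.1   4.1  12. ] [0.57 1.08 0.37] 0.237
[-0.1 -1.   1.2] [-0.008  0.001 -0.001]
[ 0.  -0.1  1.4] [-0.004 -0.    -0.   ]
189 [ 0.51843448 -0.32954914  0.13352864] [-0.13360648 -0.08271266  0.13352864] [0.1013274  0.11329486 0.19414768]
```

```bash
python3 -m inch '[[[-1,0,0,0.002,0,0,0],[-1,0,0,0.002,0,0,0],[-1,0,0,0,0,0,0],[-1,0,0,0,0,0,0]]]'
python3 -c "
from lev import *
rows(1.02,2)
p,W=cloud('w5');L=(W-O)@J
m=(L[...,1]<-.05)&(L[...,2]<.2)&(L[...,2]>.06)&(L[...,0]>-.2)&(L[...,0]<-.06)&(p.max(-1)<80)
print(m.sum());cv2.imwrite('pics/w5c.png',p[:,:,::-1])"
```

```text
time_s: 13.53
tcp_pos: [0.5433, -0.326, 0.0501]
orientation: [0.187, 0.605, 0.74, 0.228]
force: [-26.7, 4.8, 19.8]
opening: 0.232
grasp_force: 78.4
theta 1.022 r 0.1992 [-0.1326 -0.0841  0.0906] tilt 0.599 [-26.7   4.8  19.8] [0.95 1.57 0.63] 0.232
[-0.1 -0.4 -0.4] [-0.014  0.001  0.   ]
[-0.   0.  -0.2] [ 0.001 -0.    -0.   ]
35070
```

View pics/w5c.png

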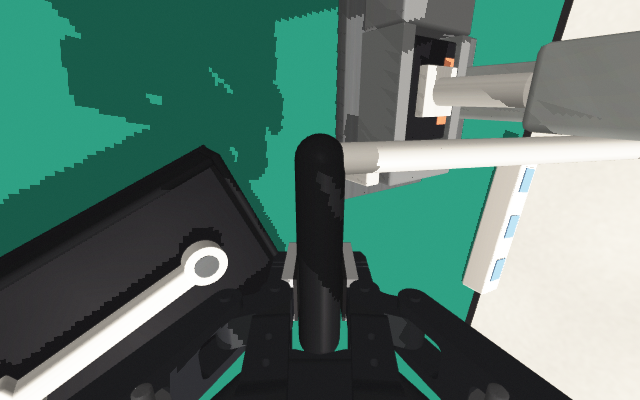

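The lever is on its lower stop: the force rises steeply over the last 3 mm. In the picture the ram foot is at (440,90), down in the compartment. Now I'll ease it back up slowly, over about 5 s.

```bash
python3 -c "
from lev import *
P=[leverpose(t,.6,d,y,off) for t in np.linspace(1,0,61)]
for i in range(0,60,3):
    (p0,M0),(p1,M1)=P[i],P[i+1];print(i,np.round(M0.T@(p1-p0)*1000,2),np.round(R.from_matrix(M0.T@M1).as_rotvec(),4))
"; python3 -m inch '[[[-1,0,0,-0.002,0,0,0],[-1,0,0,-0.002,0,0,0],[-1,0,0,0,0,0,0]]]'
```

```text
0 [ 0.    0.24 -3.26] [0.01 0.   0.  ]
3 [ 0.    0.3  -3.25] [ 0.01 -0.   -0.  ]
6 [-0.    0.37 -3.23] [ 0.01  0.   -0.  ]
9 [ 0.    0.43 -3.21] [ 0.01 -0.   -0.  ]
12 [-0.    0.5  -3.19] [ 0.01 -0.    0.  ]
15 [ 0.    0.56 -3.17] [ 0.01  0.   -0.  ]
18 [-0.    0.62 -3.15] [0.01 0.   0.  ]
21 [ 0.    0.69 -3.13] [ 0.01 -0.    0.  ]
24 [-0.    0.75 -3.1 ] [ 0.01 -0.    0.  ]
27 [ 0.    0.81 -3.08] [ 0.01  0.   -0.  ]
30 [-0.    0.87 -3.05] [ 0.01 -0.    0.  ]
33 [ 0.    0.93 -3.02] [ 0.01 -0.   -0.  ]
36 [-0.    0.99 -2.99] [0.01 0.   0.  ]
39 [ 0.    1.05 -2.96] [ 0.01  0.   -0.  ]
42 [ 0.    1.11 -2.93] [ 0.01 -0.   -0.  ]
45 [-0.    1.17 -2.9 ] [0.01 0.   0.  ]
48 [ 0.    1.23 -2.87] [0.01 0.   0.  ]
51 [-0.    1.28 -2.83] [0.01 0.   0.  ]
54 [ 0.    1.34 -2.8 ] [0.01 0.   0.  ]
57 [-0.    1.4  -2.76] [ 0.01  0.   -0.  ]
time_s: 13.78
tcp_pos: [0.5419, -0.3262, 0.0535]
orientation: [0.188, 0.605, 0.739, 0.228]
force: [-16.2, 3.1, 12.4]
opening: 0.239
grasp_force: 77.1
```

```bash
python3 -m inch '[[[-1,0,0.0003,-0.0033,0.01,0,0],[-1,0,0.0003,-0.0033,0.01,0,0],[-1,0,0.0003,-0.0033,0.01,0,0],[-1,0,0.0003,-0.0033,0.01,0,0],[-1,0,0.0003,-0.0032,0.01,0,0],[-1,0,0.0003,-0.0032,0.01,0,0],[-1,0,0.0004,-0.0032,0.01,0,0],[-1,0,0.0004,-0.0032,0.01,0,0],[-1,0,0.0004,-0.0032,0.01,0,0],[-1,0,0.0004,-0.0032,0.01,0,0],[-1,0,0.0004,-0.0032,0.01,0,0],[-1,0,0.0004,-0.0032,0.01,0,0]]]' && python3 -m inch '[[[-1,0,0.0005,-0.0032,0.01,0,0],[-1,0,0.0005,-0.0032,0.01,0,0],[-1,0,0.0005,-0.0032,0.01,0,0],[-1,0,0.0006,-0.0032,0.01,0,0],[-1,0,0.0006,-0.0032,0.01,0,0],[-1,0,0.0006,-0.0032,0.01,0,0],[-1,0,0.0006,-0.0032,0.01,0,0],[-1,0,0.0006,-0.0031,0.01,0,0],[-1,0,0.0007,-0.0031,0.01,0,0],[-1,0,0.0007,-0.0031,0.01,0,0],[-1,0,0.0007,-0.0031,0.01,0,0],[-1,0,0.0007,-0.0031,0.01,0,0]]]'; python3 -c "
from lev import *
rows(.6,1)"
```

```text
time_s: 14.78
tcp_pos: [0.5258, -0.3293, 0.088]
orientation: [0.151, 0.616, 0.751, 0.183]
force: [-9.2, 0.4, 6.5]
opening: 0.232
grasp_force: 74.9
time_s: 15.78
tcp_pos: [0.5168, -0.3311, 0.1252]
orientation: [0.113, 0.624, 0.761, 0.137]
force: [-6.9, -1.0, 3.6]
opening: 0.232
grasp_force: 73.4
theta 0.607 r 0.1992 [-0.1492 -0.0838  0.171 ] tilt 0.358 [-6.9 -1.   3.6] [-0.38  1.87 -0.1 ] 0.232
[-0.3 -0.5 -1.6] [-0.002  0.002 -0.002]
```

```bash
python3 -m inch '[[[-1,0,0.0008,-0.0031,0.01,0,0],[-1,0,0.0008,-0.0031,0.01,0,0],[-1,0,0.0008,-0.0031,0.01,0,0],[-1,0,0.0008,-0.0031,0.01,0,0],[-1,0,0.0008,-0.0031,0.01,0,0],[-1,0,0.0008,-0.0031,0.01,0,0],[-1,0,0.0009,-0.0031,0.01,0,0],[-1,0,0.0009,-0.0031,0.01,0,0],[-1,0,0.0009,-0.003,0.01,0,0],[-1,0,0.0009,-0.003,0.01,0,0],[-1,0,0.0009,-0.003,0.01,0,0],[-1,0,0.001,-0.003,0.01,0,0]]]' && python3 -m inch '[[[-1,0,0.001,-0.003,0.01,0,0],[-1,0,0.001,-0.003,0.01,0,0],[-1,0,0.001,-0.003,0.01,0,0],[-1,0,0.001,-0.003,0.01,0,0],[-1,0,0.001,-0.003,0.01,0,0],[-1,0,0.0011,-0.0029,0.01,0,0],[-1,0,0.0011,-0.0029,0.01,0,0],[-1,0,0.0011,-0.0029,0.01,0,0],[-1,0,0.0011,-0.0029,0.01,0,0],[-1,0,0.0012,-0.0029,0.01,0,0],[-1,0,0.0012,-0.0029,0.01,0,0],[-1,0,0.0012,-0.0029,0.01,0,0]]]'; python3 -c "
from lev import *
rows(.2,1)"
```

```text
time_s: 16.78
tcp_pos: [0.5151, -0.3314, 0.1628]
orientation: [0.075, 0.63, 0.768, 0.091]
force: [-5.3, -4.3, 1.0]
opening: 0.232
grasp_force: 71.8
time_s: 17.78
tcp_pos: [0.5213, -0.3302, 0.2008]
orientation: [0.037, 0.633, 0.772, 0.045]
force: [-8.3, -3.5, 4.0]
opening: 0.234
grasp_force: 70.1
theta 0.202 r 0.1997 [-0.1332 -0.0839  0.2494] tilt 0.117 [-8.3 -3.5  4. ] [-0.46  1.87 -0.01] 0.234
[-0.2 -0.1 -0.7] [-0.003  0.001 -0.003]
```

```bash
python3 -m inch '[[[-1,0,0.0012,-0.0029,0.01,0,0],[-1,0,0.0012,-0.0029,0.01,0,0],[-1,0,0.0012,-0.0028,0.01,0,0],[-1,0,0.0013,-0.0028,0.01,0,0],[-1,0,0.0013,-0.0028,0.01,0,0],[-1,0,0.0013,-0.0028,0.01,0,0],[-1,0,0.0013,-0.0028,0.01,0,0],[-1,0,0.0013,-0.0028,0.01,0,0],[-1,0,0.0014,-0.0028,0.01,0,0],[-1,0,0.0014,-0.0028,0.01,0,0],[-1,0,0.0014,-0.0028,0.01,0,0],[-1,0,0.0014,-0.0028,0.01,0,0]]]' && python3 -m inch '[[[-1,0,0,0,0,0,0],[-1,0,0,0,0,0,0]]]'; python3 -c "
from lev import *
rows(0,1)
snap('wrist','w6');snap('top','t3');P,W=cloud('t3');z=W[...,2];L=(W-O)@J
m=(P.max(-1)<80)&(L[...,1]<-.03)&(L[...,1]>-.06)&(abs(L[...,0]+.12)<.03)&(z>.2)&(z<.31)
print(m.sum(),L[m].mean(0) if m.any() else 0)
P,W=cloud('w6');L=(W-O)@J
m=(P.max(-1)<80)&(L[...,1]<-.03)&(L[...,1]>-.06)&(abs(L[...,0]+.12)<.03)&(L[...,2]>.2)&(L[...,2]<.31)
print(m.sum(),np.percentile(L[m],[5,50,95],axis=0).round(4) if m.any() else 0)
"
```

```text
time_s: 18.78
tcp_pos: [0.5337, -0.3278, 0.2347]
orientation: [-0.001, 0.635, 0.773, -0.002]
force: [-7.7, -4.2, 1.7]
opening: 0.232
grasp_force: 68.8
time_s: 18.95
tcp_pos: [0.5346, -0.3277, 0.236]
orientation: [-0.0, 0.634, 0.773, -0.002]
force: [-9.6, -2.4, 6.7]
opening: 0.235
grasp_force: 68.6
theta 0.0 r 0.2001 [-0.1139 -0.084   0.2849] tilt 0.003 [-9.6 -2.4  6.7] [-0.43  1.65  0.07] 0.235
[-0.1  0.  -0.1] [-0.003  0.001 -0.003]
8 [-0.1084267  -0.0328766   0.29362692]
2988 [[-0.1253 -0.0584  0.2896]
 [-0.116  -0.0442  0.2949]
 [-0.1065 -0.0314  0.2967]]
```

```bash
python3 -m inch '[[[-1,0,0.0007,-0.0012,0,0,0],[-1,0,0.0007,-0.0012,0,0,0],[-1,0,0,0,0,0,0],[-1,0,0,0,0,0,0]]]'; python3 -m inch '[[[-0.4,0,0,0,0,0,0],[-0.3,0,0,0,0,0,0],[-0.1,0,0,0,0,0,0],[0.3,0,0,0,0,0,0],[0.6,0,0,0,0,0,0],[0.6,0,0,0,0,0,0],[0.6,0,0,-0.02,0,0,0],[0.6,0,0,-0.03,0,0,0],[0.6,0,0,-0.03,0,0,0],[0.6,0,0,-0.02,0,0,0],[0.6,0,0,0,0,0,0]]]'
python3 -c "
from lev import *
snap('wrist','w7');snap('top','t4')
P,W=cloud('w7');L=(W-O)@J
m=(P.max(-1)<80)&(L[...,1]<-.03)&(L[...,1]>-.1)&(abs(L[...,0]+.12)<.03)&(L[...,2]>.2)&(L[...,2]<.31)
print(np.percentile(L[m],[5,50,95],axis=0).round(4))
for f in('t4','w7'):
  P,W=cloud(f);L=(W-O)@J
  m=(abs(L[...,0])<.023)&(abs(L[...,1])<.035)&(L[...,2]>.03)&(L[...,2]<.075)
  for y in np.arange(-.034,.035,.01):
    k=m&(abs(L[...,1]-y)<.005);print(f,round(y,3),k.sum(),np.percentile(L[k][:,2],[10,50,90]).round(4) if k.any() else '')
P,W=cloud('t4');m=(abs(W[...,2]-.077)<.005)&(abs(W[...,1]-.05)<.04)&(abs(W[...,0]-.578)<.04);print('tab',((W[m]-O)@J).mean(0))
"
```

```text
time_s: 19.38
tcp_pos: [0.5346, -0.3276, 0.2363]
orientation: [-0.002, 0.635, 0.773, -0.002]
force: [-9.5, -4.7, 0.7]
opening: 0.235
grasp_force: 68.8
time_s: 20.3
tcp_pos: [0.5387, -0.3277, 0.3432]
orientation: [0.005, 0.634, 0.773, -0.0]
force: [0.5, 0.2, 1.2]
opening: 0.794
grasp_force: 0.0
[[-0.1254 -0.0957  0.2896]
 [-0.1159 -0.0622  0.295 ]
 [-0.1063 -0.0331  0.2969]]
t4 -0.034 4 [0.0503 0.0515 0.0541]
t4 -0.024 4 [0.047  0.0509 0.0531]
t4 -0.014 6 [0.0485 0.0516 0.0565]
t4 -0.004 7 [0.0472 0.0497 0.0554]
t4 0.006 5 [0.0504 0.0513 0.0535]
t4 0.016 35 [0.0481 0.0514 0.0568]
t4 0.026 49 [0.0466 0.0525 0.0562]
w7 -0.034 24 [0.0499 0.0506 0.0515]
w7 -0.024 146 [0.0497 0.0507 0.0519]
w7 -0.014 55 [0.0497 0.0508 0.0517]
w7 -0.004 47 [0.0497 0.0507 0.0522]
w7 0.006 46 [0.0497 0.0507 0.0518]
w7 0.016 47 [0.0496 0.0509 0.0524]
w7 0.026 61 [0.0497 0.0508 0.0518]
tab [2.15059545e-04 2.74373158e-01 7.72830374e-02]
```

The pack top is at z 0.0507, so it is home, and the lever bar is back at its rest height. Next, go behind the tab with the fingers shut.

```bash
python3 -m inch '[[[-1,0.0354,0.0094,0,0,0,0],[-1,0.0354,0.0094,0,0,0,0],[-1,0.0354,0.0094,0,0,0,0],[-1,0.0354,0.0094,0,0,0,0],[-1,0.0354,0.0094,0,0,0,0],[-1,0.0354,0.0094,0,0,0,0],[-1,0.0354,0.0094,0,0,0,0],[-1,0.0354,0.0094,0,0,0,0],[-1,0.0354,0.0094,0,0,0,0],[-1,0.0354,0.0094,0,0,0,0],[-1,0.0354,0.0094,0,0,0,0],[-1,0.0354,0.0094,0,0,0,0]]]' 20 && python3 -m inch '[[[-1,0,0,0.035,0,0,0],[-1,0,0,0.035,0,0,0],[-1,0,0,0.035,0,0,0],[-1,0,0,0.035,0,0,0],[-1,0,0,0.035,0,0,0],[-1,0,0,0.03,0,0,0],[-1,0,0,0.02,0,0,0],[-1,0,0,0,0,0,0],[-1,0,0,0,0,0,0]]]';python3 -c "
from h import *
P0=O+J@[0,.34,.029]
plan((*P0,101.43))
snap('wrist','w8');p,M,o=cur();P,W=cloud('w8');L=((W-p)@M)*1000;z=W[...,2]
m=(abs(z-.077)<.004)&(abs(L[...,1])<40)&(L[...,0]<0)&(L[...,0]>-150);print('tab in tool',m.sum(),np.percentile(L[m],[3,50,97],axis=0).round(0) if m.any() else '')
m=(L[...,2]<0)&(L[...,2]>-60)&(abs(L[...,0])<25)&(abs(L[...,1])<20);print('tips',np.percentile(L[m],[1,50,99],axis=0).round(0))
"
```

```text
time_s: 21.4
tcp_pos: [0.5634, 0.1141, 0.3345]
orientation: [-0.001, 0.634, 0.773, -0.001]
force: [0.9, -1.5, -0.2]
opening: 0.004
grasp_force: 0.0
time_s: 22.15
tcp_pos: [0.5624, 0.1123, 0.1095]
orientation: [-0.002, 0.634, 0.773, -0.002]
force: [0.5, 0.3, 1.3]
opening: -0.002
grasp_force: 0.0
turn [-0.005 -0.001 -0.002] shift mm [-1.7  3.  80.5]
tab in tool 14 [[-62.  25.  34.]
 [-59.  26.  35.]
 [-57.  26.  38.]]
tips [[  8. -14. -60.]
 [ 12.  -0. -50.]
 [ 13.  13. -34.]]
```

```bash
python3 -m inch '[[[-1,0,0.003,0.03,0,0,0],[-1,0,0,0.025,0,0,0],[-1,0,0,0.015,0,0,0],[-1,0,0,0.01,0,0,0],[-1,-0.015,0,0,0,0,0],[-1,-0.015,0,0,0,0,0],[-1,-0.008,0,0,0,0,0],[-1,-0.006,0,0,0,0,0],[-1,-0.006,0,0,0,0,0],[-1,-0.006,0,0,0,0,0],[-1,-0.006,0,0,0,0,0]]]';python3 -m inch '[[[-1,-0.006,0,0,0,0,0],[-1,-0.01,0,0,0,0,0],[-1,-0.012,0,0,0,0,0],[-1,-0.012,0,0,0,0,0],[-1,-0.012,0,0,0,0,0]]]'; python3 -c "
from h import *
p,M,o=cur();print('jig',(J.T@(p-O)).round(4),J.T@o['force'])"
```

```text
time_s: 23.12
tcp_pos: [0.5802, 0.0522, 0.0325]
orientation: [0.0, 0.634, 0.773, 0.001]
force: [-0.2, 2.9, 1.1]
opening: 0.0
grasp_force: 1.1
time_s: 23.53
tcp_pos: [0.5899, -0.0004, 0.0317]
orientation: [-0.0, 0.634, 0.773, -0.0]
force: [0.2, 2.3, 1.5]
opening: 0.0
grasp_force: 1.2
jig [0.0016 0.2258 0.0317] [0.6271353  2.20239974 1.50647607]
```

```bash
python3 -m inch '[[[-1,-0.012,0,0,0,0,0],[-1,-0.012,0,0,0,0,0],[-1,-0.012,0,0,0,0,0],[-1,-0.012,0,0,0,0,0],[-1,-0.012,0,0,0,0,0],[-1,-0.012,0,0,0,0,0],[-1,-0.01,0,0,0,0,0],[-1,-0.008,0,0,0,0,0],[-1,-0.006,0,0,0,0,0],[-1,-0.005,0,0,0,0,0],[-1,0,0,0,0,0,0]]]'; python3 -m inch '[[[-1,-0.003,0,0,0,0,0],[-1,-0.003,0,0,0,0,0],[-1,-0.002,0,0,0,0,0],[-1,0,0,0,0,0,0]]]'; python3 -c "
from h import *
p,M,o=cur();print('jig',(J.T@(p-O)).round(4),J.T@o['force'])"
```

```text
time_s: 24.45
tcp_pos: [0.6096, -0.0992, 0.0315]
orientation: [0.0, 0.634, 0.773, -0.0]
force: [-0.4, 0.5, 0.0]
opening: -0.0
grasp_force: 0.0
time_s: 24.78
tcp_pos: [0.6111, -0.1061, 0.0316]
orientation: [0.0, 0.634, 0.773, -0.0]
force: [-0.5, -0.4, -0.4]
opening: 0.001
grasp_force: 0.3
jig [0.0015 0.118  0.0316] [-0.59827161 -0.31815825 -0.35303905]
```

```bash
python3 -m inch '[[[-1,-0.003,0,0,0,0,0],[-1,-0.003,0,0,0,0,0],[-1,-0.003,0,0,0,0,0],[-1,0,0,0,0,0,0]]]'; python3 -m inch '[[[-1,-0.002,0,0,0,0,0],[-1,-0.002,0,0,0,0,0],[-1,0,0,0,0,0,0]]]'; python3 -c "
from h import *
p,M,o=cur();print('jig',(J.T@(p-O)).round(4),J.T@o['force'])
snap('wrist','w9');snap('top','t5');
for f in('w9','t5'):
  P,W=cloud(f);L=(W-O)@J;m=(abs(L[...,2]-.077)<.0035)&(abs(L[...,0])<.03)&(L[...,1]>.06)&(L[...,1]<.13);print(f,m.sum(),np.percentile(L[m],[3,50,97],axis=0).round(4) if m.any() else '')"
```

```text
time_s: 25.12
tcp_pos: [0.6123, -0.1125, 0.0316]
orientation: [-0.002, 0.634, 0.773, 0.001]
force: [-0.7, 9.5, 2.9]
opening: -0.001
grasp_force: 4.8
time_s: 25.37
tcp_pos: [0.6122, -0.1125, 0.0315]
orientation: [-0.005, 0.634, 0.773, 0.003]
force: [-4.8, 21.5, 8.1]
opening: 0.002
grasp_force: 10.8
jig [0.0014 0.1115 0.0315] [-0.42963521 22.07247373  8.05696777]
w9 604 [[-0.0248  0.0969  0.0737]
 [-0.0035  0.1187  0.0768]
 [ 0.0225  0.1232  0.0802]]
t5 0
```

```bash
python3 -m inch '[[[-1,0.006,0,0,0,0,0],[-1,0.02,0,0,0,0,0],[-1,0.02,0,0,0,0,0],[-1,0,0,-0.04,0,0,0],[-1,0,0,-0.04,0,0,0],[-1,0,0,-0.04,0,0,0],[-1,0.02,-0.03,-0.02,0,0,0],[-1,0.02,-0.03,0,0,0,0],[-1,0.02,-0.03,0,0,0,0],[-1,0.02,-0.03,0,0,0,0],[-1,0.02,-0.03,0,0,0,0],[-1,0,0,0,0,0,0]]]'; python3 -c "
from h import *
snap('top','t6');snap('wrist','w10')
for f in('w10','t6'):
  P,W=cloud(f);L=(W-O)@J;m=(abs(L[...,2]-.077)<.004)&(abs(L[...,0])<.03)&(L[...,1]>.06)&(L[...,1]<.2);print(f,m.sum(),np.percentile(L[m],[3,50,97],axis=0).round(4) if m.any() else '')
  m=(abs(L[...,2]-.052)<.004)&(abs(L[...,0])<.03)&(L[...,1]>.25);print('end',np.percentile(L[m][:,1],99.5) if m.any() else '')
  m=(L[...,2]>.2)&(L[...,2]<.215)&(abs(L[...,0]-.04)<.05)&(abs(L[...,1])<.04);print('head y',np.percentile(L[m][:,1],[2,98]) if m.any() else '')
"
```

```text
time_s: 26.47
tcp_pos: [0.4321, -0.0027, 0.1699]
orientation: [-0.002, 0.634, 0.774, -0.001]
force: [-0.1, -1.2, -0.5]
opening: 0.003
grasp_force: 0.0
w10 283 [[-0.012   0.0914  0.0736]
 [ 0.007   0.0988  0.0771]
 [ 0.0222  0.1021  0.0785]]
end 0.32506005004830696
head y 
t6 55 [[-0.0242  0.0861  0.0739]
 [-0.0026  0.0918  0.0776]
 [ 0.0212  0.0975  0.0806]]
end 0.6940705027164571
head y [-0.0293759  0.023575 ]
```

View pics/t6.png

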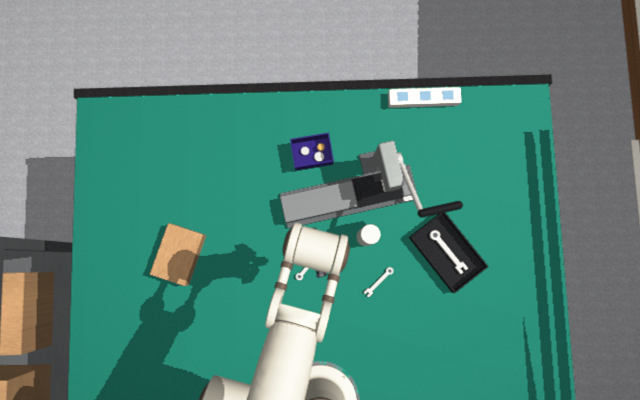

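The final picture shows the cover shut at the press (370,188), with its tab at jig y 0.090-0.092 against the hard stop. The lever is up at (440,210), the spanner is in the tray at (450,252), and the can, carton and bin haven't moved.

```bash
python3 -c "
from cell import bot
print(bot.sign_off())"
```

```text
the job is handed in; nothing more can be done
None
```

I handed the job in at about 27 s: the spanner lies flat in the tray, the pack is pressed home, the lever was eased back to rest in about 5 s, and the cover is shut against its stop; the can, carton and bin were left where they stood.

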